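# Fit the locating pin with the sprung tongs

### The arm

A 7-joint arm with a two-finger parallel gripper is mounted at the origin on a cart in front of the work surface, level with it; the furniture and walls round the work are solid. World frame = base frame: x ahead of the robot, y to its left, z up, the work surface at z = 0. Lengths are in m, angles in rad, forces in N, time in s.
With the tool pointing down it reaches from about 0.4 to 0.875 m from the base axis. Payload 6.5 kg.
Tool frame: the origin (TCP) lies between the finger pads; the fingertips stand 8 mm ahead of it and the grasp point (between the pads) lies 11 mm behind it; z points along the fingers, x is the direction in which the jaws open and shut, and the axes are right-handed (so a half turn about z gives the same grasp; the last joint's range is limited). The gripper opens to 85 mm and grips with 20 to 120 N. Pads are 22 mm wide; open, the fingers measure 114 mm over their backs; the gripper's body (76 mm by 85 mm) begins 54 mm behind the grasp point. The pads swing forward as they close: fully open they stand 13 mm farther back than shut.
Start: joints at [-1.286, 0.536, -0.004, 1.538, 0.003, 1.067, -0.071], TCP at [0.223, 0.61, 0.239] pointing down, gripper open.
Joint ranges: [-2.7, 2.7], [-0.37, 2.16], [-1.27, 1.26], [0.24, 2.4], [-1.31, 4.45], [0.19, 1.91], [-2.76, 2.76]. Speed limits (rad/s): [2.39, 2.39, 3.14, 3.14, 3.14, 3.14, 3.14].

### API

Orientations are given as [roll, pitch, yaw] about the fixed x, y, z axes, in that order (R = Rz(yaw) Ry(pitch) Rx(roll)).
In Python, from station import bot gives the robot as it stands.
- The arm moves only by the tool move_arm, never from a script. Its argument "increments" is text: rows parted by semicolons, each of 5 numbers parted by spaces: the shift along the tool's x, y, z in cm, then the turn about the tool's z in rad, then the opening, from 0 (shut) to 1 (fully open). In form: dx dy dz spin grip; .... A call has 1 to 10 rows; each row is the pose to reach, as a shift and turn from the pose commanded when the call began, along the tool's axes at that moment; what a row does not reach only later rows make up. A row lasts 1/10 s, in which the tool goes at most 50 mm and 8.59 degrees, less where a joint would pass 70% of its speed; a pose out of reach is approached as far as the arm can. A call with a gripper value outside its range is refused whole. The fingers move at their own pace and stop on an object; "grip_force" is the grip in N (left out, the last holds). Time passes only in rows, so rows that repeat a pose let the fingers close. It gives the time, the measured TCP pose, the force and the opening at its end, in the units of the state.
- bot.state(): the state, without advancing time (a new reading comes with each control period).
- bot.read_camera(name): name is "scene" or "top" or "wrist"; returns the picture (480x640x3 uint8, blue, green, red); there is no depth.
- bot.camera_info(name): a dict with "fx", "fy", "cx", "cy" (pixels), "eye" and "orientation" of the camera in the world. Camera axes: x right, y up, looking along -z (the intrinsics and any distortion apply to the point x, -y, -z); pixel columns grow to the right and rows downward; lengths in m; the calibration is good to about 2 mm. A picture is of the moment at which its call begins: read the wrist's pose just before it. camera_info takes no time and is no camera call; for the wrist camera it gives the pose at the moment of the call.
- bot.finish_job(): hands the job in, once; it reports no verdict.
Trained networks look in the newest picture that a camera, given by its name, has taken for a name from the list of things; names that differ only in an ending like _2 or _b are one class to them, and where a whole thing is asked for, a point or a joint stands for the part that bears it (a point fixed in the world has none). Each returns a list of dicts, best first, with "score" (0 to 1); they miss things now and then, are a little off and sometimes report something else, mostly with a low value. They report only what shows in the picture. A call takes as long as a camera call.
- bot.search_frame(camera, thing): "location" ([x, y, z] in m, in the coordinates of the camera as it stood for that picture, good to about 4 mm: the middle of the surface that is visible of it).
The state is a dict: "time": time; "qpos": joint angles; "dq": joint speeds; "joint_efforts": joint torques, N m; "position": TCP position; "tcp_rot": TCP orientation; "wrist_force": force on the tool from outside, world axes, zero at the start; "torque": the same for the moment, N m; "gripper_width": opening from 0.0 (shut) to 1.0 (fully open).
Only numpy, scipy, OpenCV 4.12 (cv2) and the standard library are available. Lean on these libraries where they do the work, as an engineer would, in place of code of your own. Each camera call takes 0.05 s, during which the arm holds its last target. There are 200 camera calls.

### The job

Change the tall-headed locating pin over from the pin rack to the socket of the marking fixture, using the sprung tongs. Take the tongs from their stand, squeeze them on the pin's head just firmly enough to draw it up out of its spring clip, and press it gently down into the fixture until its flange sits fully home on the sprung bush; then let go of it and put the tongs back upright in their stand. Never touch the polished pin with the gripper itself, do not crush its head or lean hard on the fixture, and leave the button-headed pin and the other things alone.

Things in the scene. Friction and masses are not known exactly. Their poses are not given: they have to be found in the camera images.
- tongs: parallel-action sprung steel tongs, 100 mm tall, 0.12 kg, standing jaws down in the stand. Origin: midway between the jaws, level with their bottoms; z up along the tongs; the legs close along y, equally and parallel. Jaws: 14 mm high, 12 mm wide in x, a shallow upright V inside, 17 mm apart when open, within the width of the legs; their bottoms can also push down on a flange
- tongs_grip (a point): where to hold the tongs: midway between the legs, 65 mm above the jaw bottoms, axes as the tongs. Flat grip faces, knurled, 18 mm wide in x, look to +y and -y and run from 21 mm below to 35 mm above this point; over the outside they measure 46 mm open and 34 mm with the jaws on a 10 mm head. Held at 42 to 44 mm the tongs are open, yet firmly held by their springs (about 6 N)
- tongs_left (a joint): inward travel of the +y leg in m (the other moves with it): 0 open, 0.006 with the jaws on the pin's head, 0.0085 at most. Springs open the legs: they start to move at a squeeze of 5 N and take 7.4 N at 0.006; only the squeeze above that reaches the pin, one to one. A squeeze of 16 to 22 N on the legs suits the job
- pin: the locating pin with the tall head, polished steel, about 0.05 kg: shank 8 mm dia., 20 mm long, round nose; flange 22 mm dia., 4 mm thick; on it a round head 10 mm dia., 18 mm tall. Origin: on the axis at the underside of the flange (resting on the top of the rack or bush when home), z up to the head. Grip the head just above the flange. More than about 17 N from each jaw marks the head
- button_pin: another pin in the rack with the same shank and flange but a low wide button head, 18 mm dia., 6 mm tall; it stays where it is. Origin as for the tall-headed pin
- rack: grey pin rack, fixed on the table, 104 (x) by 50 (y) by 32 (z) mm. Origin: centre of its underside. Two 9.5 mm holes on its x axis, 25 mm either side of the centre, a pin in each. A sprung ball in the wall of each hole holds the shank: drawing a pin out takes an upward pull of about 5 to 9 N, for which each jaw must press the head with at least 7 N
- fixture: aluminium marking fixture, fixed on the table, 76 (x) by 90 (y) by 30 (z) mm; two low rails, 6 mm higher, along its edges at y = -38 and +38 mm; in its middle a 34 mm square steel bush that floats on springs. Origin: centre of its underside
- socket (a point): centre of the mouth of the 9.5 mm hole (26 mm deep, z up) in the top of the floating bush; 38 mm above the fixture's underside at rest. Its sprung ball rubs on the shank (6 to 10 N), so the bush first gives way several mm, then bottoms and the pin slides in; a hard stop is felt only when the flange meets the bush. Let go, the bush rises again. Pressing with over about 22 N harms it
- stand: grey stand of the tongs, fixed on the table, 52 (x) by 84 (y) by 32 (z) mm. Origin: centre of its underside. In its top a pocket 23 mm in x by 52 mm in y with a chamfered mouth, its floor 6 mm above the origin (26 mm deep); the tongs stand in it on their jaw ends, their y along the stand's y (either way round)
- adapter_far: bystander: black plug adapter, 44 by 91 by 26 mm, at the far left. Origin: centre of its underside
- coupling: bystander: white turned coupling standing up, 33 mm dia., 46 mm high. Origin: centre of its underside
- adapter: bystander: black plug adapter, 44 by 91 by 26 mm, at the near right. Origin: centre of its underside

How it is judged:
On the way, in this order (a step that is already met when the one before it is completed fails the run):
1. the tall-headed pin is drawn clear of the rack, held in the jaws of the tongs (height (world z) of pin above 0.06 m and contact force between tongs and pin above 1 N and value of joint tongs_left above 0.004 m), for 0.2 s.
2. the tall-headed pin is fully home in the fixture's socket and let go by the tongs (horizontal distance between pin and socket below 0.003 m and z of pin in the frame of socket between -0.003 and 0.0015 m and angle between pin's own z axis and vertical below 0.06 rad and contact force between tongs and pin below 0.2 N), for 0.2 s.
At the end, for the whole second after the job is handed in: Tall-headed pin let go in the fixture's socket: upright within 3.4 degrees, axis within 3 mm of the socket's, flange at most 1.5 mm above the bush. Tongs at rest and open, upright within 7 degrees in the stand's pocket (within 8 mm of its centre, at most 4 mm off its floor) (all of step 2 and linear speed of each of pin, tongs below 0.02 m/s and horizontal distance between tongs and stand below 0.008 m and z of tongs in the frame of stand below 0.01 m and angle between tongs's own z axis and vertical below 0.12 rad and value of joint tongs_left below 0.0015 m); the robot touches nothing.
It fails at once if the gripper or arm touches the tall-headed pin (contact force between any of the fingers, the arm and pin above 0.3 N).
It fails at once if the tongs crush the tall-headed pin (more than 55 N in all: both jaws and any push on the flange added up) (contact force between tongs and pin above 55 N).
It fails at once if the pin is pressed too hard on the fixture (more than 36 N in all: press on the bush and clip pressure in the hole added up) (contact force between pin and fixture above 36 N).
It fails at once if the button-headed pin is moved more than 4 mm (distance of button_pin from where it was at the start of the episode above 0.004 m).
It fails at once if a bystander (coupling or one of the two adapters) is moved more than 15 mm (distance of any of adapter_far, coupling, adapter from where it was at the start of the episode above 0.015 m).
It also fails if it takes over 64 s, if anything falls off the work surface, if the arm or the gripper's body presses on something with over 40 N, if the wrist force passes 120 N, or if a joint passes its speed limit or range.

## Working session

There is one attempt and no reset: what is moved stays moved. The work goes in short steps, Python scripts to look and compute and a tool call to move; the robot and the scene stay as the last step left them, time stands still between calls to the robot, and variables do not carry over. Pictures are saved under pics/ and viewed, about 8 in all and at most 12, crops included, and the job is handed in when it is done.

Besides the shell and the picture viewer there is one more tool, called after "Request:" in YAML: its name, and indented under it one key for each argument. move_arm: Moves the arm, as the interface text tells. Its arguments: {"type":"object","properties":{"increments":{"type":"string"},"grip_force":{"type":"number"}},"required":["increments"]}

```bash
mkdir -p pics; ls; cat > h.py <<'E'
import numpy as np, cv2
from station import bot
from scipy.spatial.transform import Rotation as R
def rot(o):
    o=np.array(o,float)
    return o if o.shape==(3,3) else (R.from_euler('xyz',o).as_matrix() if o.size==3 else R.from_quat(o).as_matrix())
def find(cam,thing,info=None):
    i=info or bot.camera_info(cam); M=rot(i['orientation'])
    return [(round(d['score'],2),np.round(M@np.array(d['location'])+i['eye'],4)) for d in bot.search_frame(cam,thing)[:3]]
def proj(info,P):
    p=(np.atleast_2d(P)-info['eye'])@rot(info['orientation'])
    return np.c_[info['cx']+info['fx']*p[:,0]/-p[:,2], info['cy']-info['fy']*p[:,1]/-p[:,2]]
def back(info,uv,z):
    d=rot(info['orientation'])@np.array([(uv[0]-info['cx'])/info['fx'],-(uv[1]-info['cy'])/info['fy'],-1])
    e=np.array(info['eye']); return e+d*(z-e[2])/d[2]
E
python3 - <<'E'
from h import *
print(bot.state())
for c in ['scene','top']:
    print(c,bot.camera_info(c)); im=bot.read_camera(c); cv2.imwrite(f'pics/{c}0.png',im)
    for t in ['tongs','pin','button_pin','rack','fixture','stand','coupling','adapter']: print(t,find(c,t))
E
```

```text
pics
{'time': 0.0, 'qpos': array([-1.28620696,  0.53721071, -0.00444803,  1.53884726,  0.00259108,
        1.06729534, -0.07117917]), 'dq': array([ 7.25785389e-04,  6.85303570e-05,  1.89044571e-03,  1.22828929e-03,
       -8.76418537e-04, -6.74546298e-06, -5.85993473e-04]), 'joint_efforts': array([ 2.45604446e-05, -5.83414793e+01,  1.04841616e+00, -2.59111834e+01,
        1.23163921e-02,  9.46534972e-03, -8.28774489e-06]), 'position': array([0.22316404, 0.60984098, 0.2383942 ]), 'tcp_rot': array([3.14147673e+00, 1.75106889e-03, 1.22010335e+00]), 'wrist_force': array([-0.41068036, -0.68172942,  0.27726433]), 'torque': array([-0.04183769, -0.01810375,  0.0107256 ]), 'gripper_width': 0.9998082743667002}
scene {'fx': 479.0494378435116, 'fy': 479.0494378435116, 'cx': 322.69712868188725, 'cy': 245.68625524090288, 'eye': array([-0.0898299 ,  0.4387961 ,  0.49413881]), 'orientation': array([ 1.04581   , -0.00280861, -1.99797634])}
tongs [(0.8, array([0.4641, 0.1234, 0.0823]))]
pin [(0.43, array([0.5871, 0.0626, 0.0416]))]
button_pin []
rack [(0.66, array([0.6127, 0.0792, 0.0331]))]
fixture [
[... 159 characters left out ...]
rray([ 0.5819, -0.0798,  0.0243]))]
top {'fx': 493.1319491695568, 'fy': 493.1319491695568, 'cx': 320.21430828804966, 'cy': 239.5332381336094, 'eye': array([0.42481081, 0.11519709, 0.91008491]), 'orientation': array([ 0.14528873,  0.02514395, -1.58770551])}
tongs [(0.59, array([0.4616, 0.1183, 0.105 ]))]
pin [(0.64, array([0.5888, 0.0562, 0.043 ]))]
button_pin []
rack [(0.69, array([0.4592, 0.1188, 0.1043])), (0.59, array([0.6147, 0.0563, 0.0302])), (0.24, array([ 0.5052, -0.0237,  0.0442]))]
fixture [(0.97, array([0.61  , 0.2361, 0.0274]))]
stand [(0.8, array([0.4585, 0.1215, 0.028 ]))]
coupling [(0.54, array([ 0.5042, -0.0221,  0.0427]))]
adapter [(0.65, array([ 0.5936, -0.0838,  0.0267]))]
```

```bash
python3 - <<'E'
import cv2
a=cv2.imread('pics/top0.png');cv2.imwrite('pics/top0c.png',cv2.resize(a[100:340,180:500],None,fx=2.5,fy=2.5,interpolation=cv2.INTER_CUBIC))
E
```

```text
(no output)
```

View pics/top0.png

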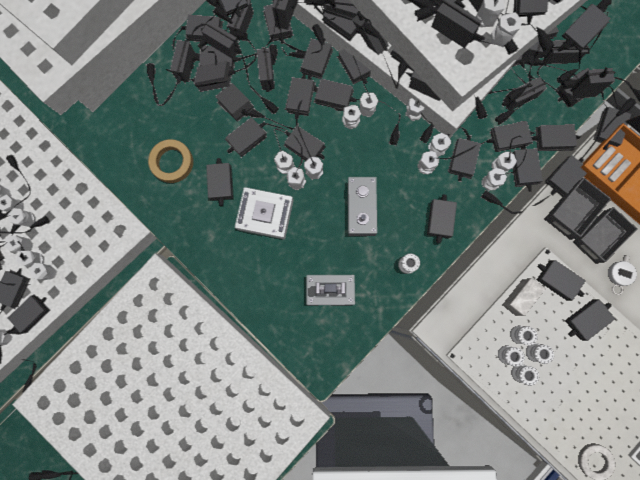

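View pics/scene0.png

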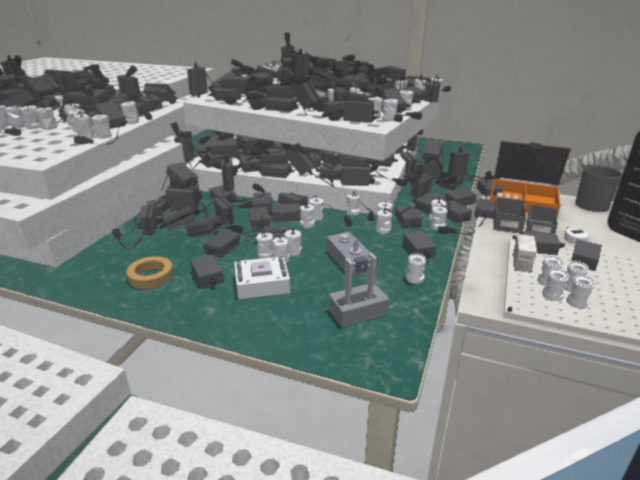

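The top view shows the fixture at px (264,212), the rack at (362,206) with its pins at (363,191) and (363,218), and the stand with the tongs at (330,290). In world terms the stand's y is roughly the world y. The scene view agrees. I'll move to a point above the stand so the wrist camera can look from close up.

Request:
move_arm:
  increments: "-4 3.6 0 0 1;-8 7.2 0 0 1;-12 10.8 0 -0.1 1;-16 14.4 0 -0.2 1;-20 18 0 -0.3 1;-24 21.6 0 -0.35 1;-28 25.2 0 -0.35 1;-32 28.8 0 -0.35 1;-36 32.5 0 -0.35 1;-39 35.6 0 -0.35 1"
  grip_force: 20

```text
time: 1.9
position: [0.4126, 0.1456, 0.2397]
tcp_rot: [3.141, -0.001, 1.57]
wrist_force: [0.7, -0.5, 0.3]
gripper_width: 1.001
```

```bash
python3 - <<'E'
from h import *
s=bot.state();print(s['time'],s['position'],s['tcp_rot'],s['wrist_force'])
i=bot.camera_info('wrist');print(i); im=bot.read_camera('wrist'); cv2.imwrite('pics/w1.png',im)
for t in ['tongs','pin','button_pin','rack','fixture','stand']: print(t,find('wrist',t,i))
E
```

```text
1.9 [0.41256996 0.14556275 0.23972409] [ 3.14066958e+00 -6.43145336e-04  1.57022211e+00] [ 0.73363305 -0.52645415  0.32465221]
{'fx': 387.14585507468314, 'fy': 387.14585507468314, 'cx': 319.988223279689, 'cy': 240.17667843553917, 'eye': array([0.33286403, 0.14446757, 0.3748614 ]), 'orientation': array([-3.13802872e-01,  4.08046306e-04,  1.57008689e+00])}
tongs [(0.89, array([0.4573, 0.1195, 0.1004]))]
pin [(0.77, array([0.5885, 0.0628, 0.0391])), (0.42, array([0.4529, 0.1219, 0.0337]))]
button_pin [(0.66, array([0.6331, 0.0587, 0.0443])), (0.54, array([0.6089, 0.2378, 0.0367])), (0.49, array([ 0.5709, -0.0839,  0.0288]))]
rack [(0.65, array([0.6034, 0.0594, 0.0335]))]
fixture [(0.65, array([0.5963, 0.2331, 0.0329])), (0.35, array([ 0.5711, -0.0825,  0.0292]))]
stand [(0.84, array([0.4561, 0.1183, 0.0359]))]
```

View pics/w1.png

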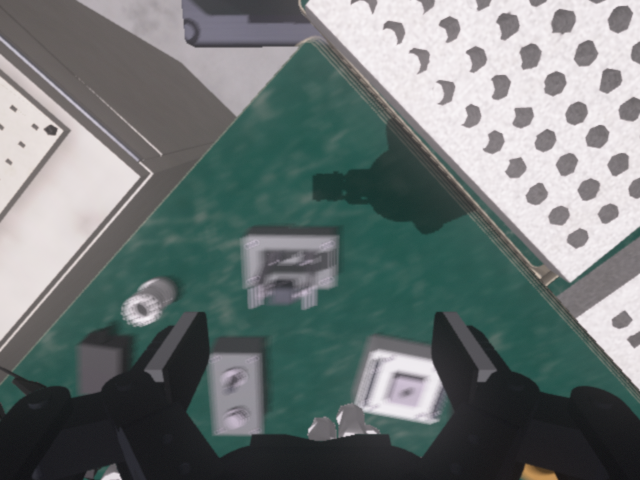

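The wrist view is blurred because the arm was still moving. The tall pin is nearer, at px (234,380), and the button pin farther, at (236,418). The tongs are at (285,270). I'll settle and measure.

Request:
move_arm:
  increments: "-2.5 0.5 -2 0 1;-2.5 0.5 -2 0 1;-2.5 0.5 -2 0 1;-2.5 0.5 -2 0 1"

```text
time: 2.65
position: [0.4165, 0.1237, 0.2589]
tcp_rot: [-3.141, -0.0, 1.572]
wrist_force: [0.1, -0.5, 0.7]
gripper_width: 1.002
```

```bash
python3 - <<'E'
from h import *
s=bot.state();print(s['time'],s['position'],s['tcp_rot'],s['wrist_force'])
i=bot.camera_info('wrist');print(i); im=bot.read_camera('wrist'); cv2.imwrite('pics/w2.png',im)
np.save('w2.npy',i,allow_pickle=True)
for t in ['tongs','pin','button_pin','rack','fixture','stand']: print(t,find('wrist',t,i))
cv2.imwrite('pics/w2c.png',cv2.resize(im[210:450,180:500],None,fx=2.5,fy=2.5,interpolation=cv2.INTER_CUBIC))
E
```

```text
2.65 [0.41650605 0.1236651  0.25892005] [-3.14094858e+00 -1.33860513e-04  1.57218712e+00] [ 0.09456    -0.4883069   0.66154169]
{'fx': 387.14585507468314, 'fy': 387.14585507468314, 'cx': 319.988223279689, 'cy': 240.17667843553917, 'eye': array([0.33701205, 0.12249257, 0.39416564]), 'orientation': array([-3.12266704e-01,  9.33942901e-04,  1.57202769e+00])}
tongs [(0.81, array([0.4618, 0.1221, 0.0985]))]
pin [(0.86, array([0.5862, 0.0606, 0.04  ]))]
button_pin [(0.83, array([0.6377, 0.0594, 0.0421])), (0.48, array([0.4557, 0.1161, 0.0328]))]
rack [(0.58, array([0.6   , 0.0622, 0.0323]))]
fixture [(0.77, array([0.5999, 0.2215, 0.0305])), (0.71, array([0.4613, 0.124 , 0.1012]))]
stand [(0.9, array([0.4542, 0.1162, 0.0368]))]
```

View pics/w2c.png

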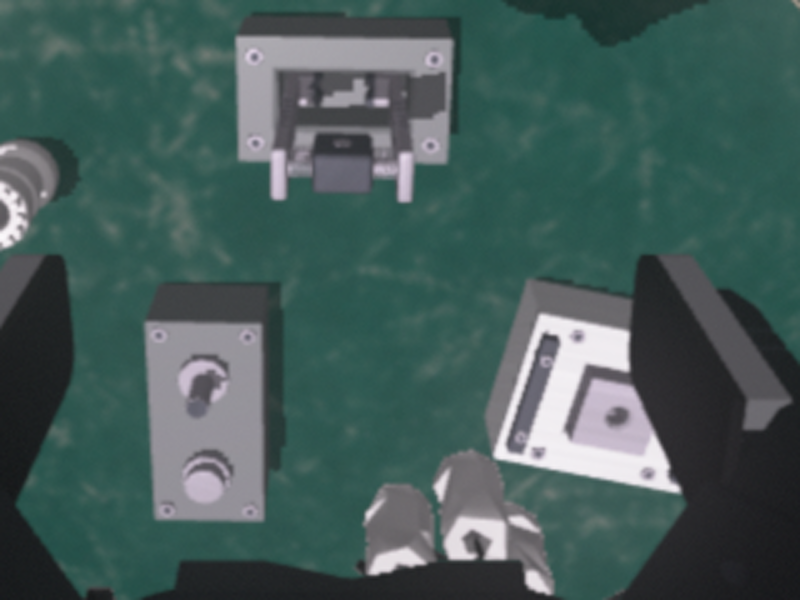

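```bash
python3 - <<'E'
from h import *
i=np.load('w2.npy',allow_pickle=True).item()
f=lambda u,v,z: back(i,(u/2.5+180-.3,v/2.5+210-.3),z)[:2]
def show(n,pts,z):
    P=np.array([f(*p,z) for p in pts]); print(n,P.round(4).tolist(),'mean',P.mean(0).round(4)); return P
P=show('standscrew',[(254,58),(435,60),(256,143),(431,146)],.032)
for a,b in[(0,1),(2,3),(0,2),(1,3)]: d=P[b]-P[a];print(np.linalg.norm(d).round(4),np.arctan2(d[1],d[0]).round(3))
P=show('stand',[(237,37),(454,39),(239,160),(448,163)],.032)
P=show('tongs top',[(279,175),(405,177)],.106); d=P[1]-P[0];print(np.arctan2(d[1],d[0]),np.linalg.norm(d))
P=show('tongs top ends',[(279,151),(279,199),(405,153),(405,201)],.106)
P=show('rack',[(146,322),(263,321),(156,521),(264,521)],.032)
for a,b in[(0,1),(2,3),(0,2),(1,3)]: d=P[b]-P[a];print(np.linalg.norm(d).round(4),np.arctan2(d[1],d[0]).round(3))
show('pin flange',[(204,381)],.036);show('pin head top',[(197,408)],.054);show('button',[(204,485)],.042)
show('socket',[(616,416)],.038)
P=show('fix rail',[(549,340),(517,448)],.036);d=P[1]-P[0];print(np.arctan2(d[1],d[0]))
P=show('fix edge',[(495,458),(680,491),(541,315)],.030);d=P[1]-P[0];print(np.arctan2(d[1],d[0]))
E
```

```text
standscrew [[0.4465, 0.0845], [0.4472, 0.1552], [0.4822, 0.0842], [0.4834, 0.1547]] mean [0.4648 0.1197]
0.0708 1.561
0.0704 1.554
0.0357 -0.007
0.0362 -0.017
stand [[0.438, 0.0781], [0.4387, 0.1624], [0.4896, 0.0771], [0.4908, 0.1617]] mean [0.4643 0.1198]
tongs top [[0.4637, 0.0992], [0.4643, 0.14]] mean [0.464  0.1196]
1.5551860879880453 0.040782978945866126
tongs top ends [[0.4553, 0.0994], [0.4722, 0.099], [0.4559, 0.1398], [0.4728, 0.1401]] mean [0.4641 0.1196]
rack [[0.5647, 0.0347], [0.5641, 0.0849], [0.6699, 0.0326], [0.6698, 0.0825]] mean [0.6172 0.0587]
0.0501 1.582
0.0499 1.573
0.1052 -0.02
0.1057 -0.022
pin flange [[0.5914, 0.0589]] mean [0.5914 0.0589]
pin head top [[0.5917, 0.0586]] mean [0.5917 0.0586]
button [[0.641, 0.0576]] mean [0.641  0.0576]
socket [[0.6075, 0.2382]] mean [0.6075 0.2382]
fix rail [[0.5707, 0.207], [0.6259, 0.1963]] mean [0.5983 0.2016]
-0.1905361441046645
fix edge [[0.6362, 0.1879], [0.6543, 0.2736], [0.5622, 0.2042]] mean [0.6176 0.2219]
1.363146167567231
```

Request:
move_arm:
  increments: "-0.2 2.4 4 0.015 1;-0.4 4.7 8 0.015 1;-0.4 4.7 12 0.015 1;-0.4 4.7 12 0.015 1;-0.4 4.7 12 0.015 1;-0.4 4.7 12 0.015 1"

```text
time: 3.6
position: [0.4651, 0.1189, 0.1412]
tcp_rot: [3.139, -0.001, 1.555]
wrist_force: [1.0, 1.2, -0.1]
gripper_width: 1.0
```

```bash
python3 - <<'E'
from h import *
s=bot.state();print(s['time'],s['position'],s['tcp_rot'],s['wrist_force'])
E
```

```text
3.6 [0.46511641 0.11893857 0.14124563] [ 3.13889828e+00 -1.24512627e-03  1.55525144e+00] [ 1.01938081  1.24181211 -0.08274558]
```

Request:
move_arm:
  increments: "0.05 -0.1 3 0 1;0.05 -0.1 6 0 1;0.05 -0.1 8.1 0 1;0.05 -0.1 8.1 0 1;0.05 -0.1 8.1 0 0.8;0.05 -0.1 8.1 0 0.6;0.05 -0.1 8.1 0 0.5;0.05 -0.1 8.1 0 0.5;0.05 -0.1 8.1 0 0.5"

```text
time: 4.5
position: [0.4644, 0.1194, 0.0599]
tcp_rot: [3.139, -0.001, 1.555]
wrist_force: [-0.3, -0.7, 10.1]
gripper_width: 0.504
```

```bash
python3 - <<'E'
from h import *
s=bot.state();print(s['time'],s['position'],s['tcp_rot'],s['wrist_force'],s['gripper_width'])
i=bot.camera_info('wrist'); im=bot.read_camera('wrist')
np.save('w3.npy',i,allow_pickle=True);cv2.imwrite('pics/w3.png',im)
E
```

```text
4.5 [0.46444246 0.11939596 0.05986803] [ 3.13882624e+00 -1.15754744e-03  1.55497347e+00] [-0.33108917 -0.65561601 10.1319534 ] 0.5036796076518938
```

View pics/w3.png

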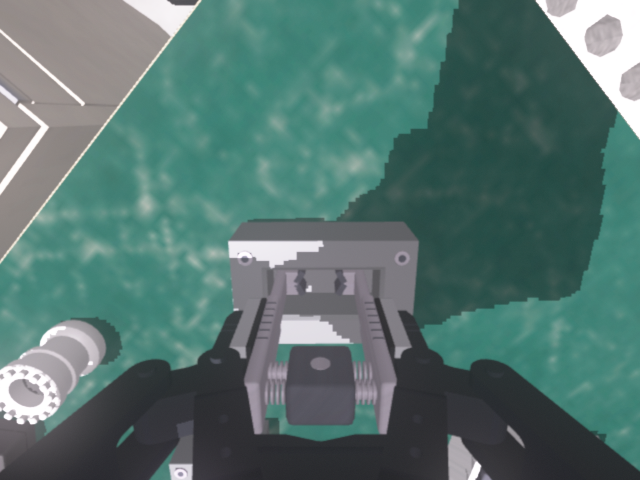

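Request:
move_arm:
  increments: "0 0 -1.5 0 0.5;0 0 -4 0 0.5;0 0 -6.5 0 0.5;0 0 -9 0 0.5;0 0 -9 0 0.5;-2 4 -9 0 0.5;-4 8 -9 0 0.5;-6 12 -9 0 0.5;-6 12.5 -9 0 0.5;-6 12.5 -9 0 0.5"

```text
time: 5.55
position: [0.5875, 0.0561, 0.1475]
tcp_rot: [-3.141, 0.0, 1.553]
wrist_force: [-0.6, -0.0, -1.2]
gripper_width: 0.498
```

Request:
move_arm:
  increments: "0 0 0 0 0.5;0 0 0 0 0.5;0 0 0 0 0.5"

```text
time: 5.85
position: [0.5862, 0.0578, 0.1482]
tcp_rot: [-3.141, -0.0, 1.556]
wrist_force: [0.7, 0.8, -1.1]
gripper_width: 0.505
```

```bash
python3 - <<'E'
from h import *
s=bot.state();print(s['time'],s['position'],s['tcp_rot'],s['wrist_force'],s['gripper_width'])
i=bot.camera_info('wrist'); im=bot.read_camera('wrist')
np.save('w4.npy',i,allow_pickle=True);cv2.imwrite('pics/w4.png',im)
print(i)
for t in ['tongs','pin','button_pin']: print(t,find('wrist',t,i))
cv2.imwrite('pics/w4c.png',cv2.resize(im[200:440,160:480],None,fx=2.5,fy=2.5,interpolation=cv2.INTER_CUBIC))
E
```

```text
5.85 [0.58618364 0.05780139 0.14824022] [-3.14084788e+00 -3.09772100e-04  1.55637041e+00] [ 0.74595287  0.76536983 -1.12993113] 0.5046795016722702
{'fx': 387.14585507468314, 'fy': 387.14585507468314, 'cx': 319.988223279689, 'cy': 240.17667843553917, 'eye': array([0.50672393, 0.05786124, 0.28352986]), 'orientation': array([-3.12233063e-01,  7.01889985e-04,  1.55622950e+00])}
tongs [(0.86, array([0.5801, 0.0587, 0.1844]))]
pin [(0.92, array([0.588 , 0.0578, 0.038 ])), (0.6, array([0.5991, 0.2301, 0.0278]))]
button_pin [(0.7, array([0.6369, 0.0584, 0.0444])), (0.32, array([0.5988, 0.0549, 0.0312]))]
```

View pics/w4c.png

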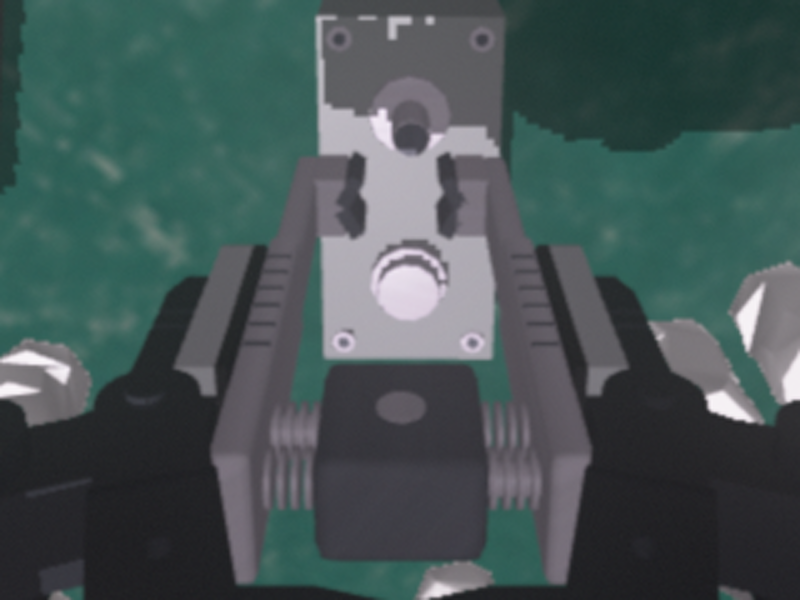

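```bash
python3 - <<'E'
from h import *
i=np.load('w4.npy',allow_pickle=True).item()
f=lambda u,v,z: back(i,(u/2.5+160-.3,v/2.5+200-.3),z)[:2].round(4)
print('pin',f(410,139,.054),f(410,113,.036),'button',f(408,291,.042))
print('rack corners z.032',[f(*p,.032) for p in [(316,16),(505,16),(324,358),(493,358)]])
# predicted tongs points in crop, assuming upright at TCP
s=np.array([.5862,.0578]);z0=.0942
for n,x,y,z in [('jawtop',0,.0085,.014),('jawtop-x',-.006,.0085,.014),('jawtop+x',.006,.0085,.014),('jawbot-x',-.006,.0085,0),('jawtop-y',0,-.0085,.014),('legtop',-.009,.020,.1),('legtop',-.009,-.020,.1),('legtop',.009,.023,.1),('legtop',.009,-.023,.1)]:
    print(n,((proj(i,[s[0]+x,s[1]+y,z0+z])[0]-[160,200])*2.5).round(0))
print('mid jaw', f(401,209,.108))
E
```

```text
pin [0.5909 0.0588] [0.59  0.059] button [0.6405 0.0578]
rack corners z.032 [array([0.5638, 0.0344]), array([0.5645, 0.0845]), array([0.6682, 0.0324]), array([0.6689, 0.0829])]
jawtop [449. 210.]
jawtop-x [449. 182.]
jawtop+x [449. 238.]
jawbot-x [446. 156.]
jawtop-y [363. 211.]
legtop [591. 458.]
legtop [228. 462.]
legtop [610. 588.]
legtop [213. 592.]
mid jaw [0.5858 0.0566]
```

Request:
move_arm:
  increments: "0.1 0.2 1 0 0.51;0.22 0.44 2 0 0.51;0.22 0.44 3.2 0 0.51;0.22 0.44 3.2 0 0.51;0.22 0.44 3.2 0 0.51;0.22 0.44 3.2 0 0.51"

```text
time: 6.65
position: [0.5918, 0.059, 0.1165]
tcp_rot: [3.141, 0.0, 1.555]
wrist_force: [0.3, -0.1, -1.4]
gripper_width: 0.514
```

```bash
python3 - <<'E'
from h import *
s=bot.state();print(s['time'],s['position'],s['tcp_rot'],s['wrist_force'],s['gripper_width'])
i=bot.camera_info('wrist'); im=bot.read_camera('wrist')
np.save('w5.npy',i,allow_pickle=True);cv2.imwrite('pics/w5.png',im)
cv2.imwrite('pics/w5c.png',cv2.resize(im[210:330,240:400],None,fx=5,fy=5,interpolation=cv2.INTER_CUBIC))
E
```

```text
6.65 [0.5917918  0.05898378 0.11645619] [3.14125939e+00 2.98782621e-05 1.55482668e+00] [ 0.32053787 -0.0531387  -1.40686227] 0.5137634732095845
```

View pics/w5c.png

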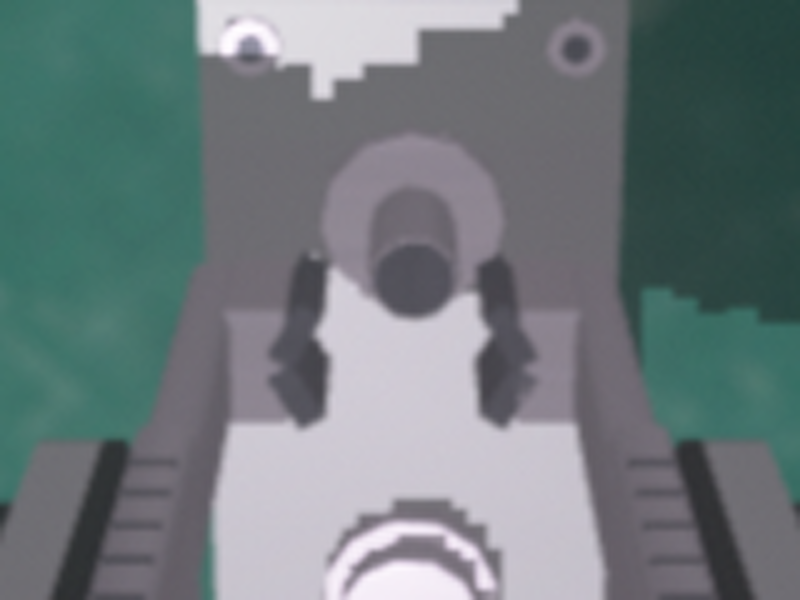

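```bash
python3 - <<'E'
from h import *
i=np.load('w5.npy',allow_pickle=True).item();print(i['eye'],i['orientation'])
f=lambda u,v,z: back(i,(u/5+240-.4,v/5+210-.4),z)[:2].round(4)
print('jaw',f(403.3,366,.0765),'pin top',f(415,281,.054),'flange top c',f(414,215,.036), 'rackmid',f(414,47,.032))
E
```

```text
[0.51217583 0.05920443 0.25164358] [-3.13297891e-01  1.06195438e-03  1.55473941e+00]
jaw [0.591  0.0579] pin top [0.591  0.0592] flange top c [0.5898 0.0592] rackmid [0.5703 0.0595]
```

Request:
move_arm:
  increments: "0.12 -0.03 0 0 0.515;0.12 -0.03 0.6 0 0.515;0.12 -0.03 1.2 0 0.515;0.12 -0.03 1.8 0 0.515;0.12 -0.03 2.3 0 0.515;0.12 -0.03 2.3 0 0.515;0.12 -0.03 2.3 0 0.515"

```text
time: 7.4
position: [0.5912, 0.0602, 0.0931]
tcp_rot: [-3.141, 0.0, 1.555]
wrist_force: [0.0, -0.4, -1.4]
gripper_width: 0.514
```

```bash
python3 - <<'E'
from h import *
s=bot.state();print(s['time'],s['position'],s['tcp_rot'],s['wrist_force'],s['gripper_width'])
i=bot.camera_info('wrist'); im=bot.read_camera('wrist')
np.save('w6.npy',i,allow_pickle=True);cv2.imwrite('pics/w6.png',im)
cv2.imwrite('pics/w6c.png',cv2.resize(im[210:330,240:400],None,fx=5,fy=5,interpolation=cv2.INTER_CUBIC))
E
```

```text
7.4 [0.59123065 0.06022495 0.09312205] [-3.14132408e+00  1.25852015e-04  1.55498677e+00] [ 0.02376326 -0.37842183 -1.39720074] 0.5141951340936751
```

View pics/w6c.png

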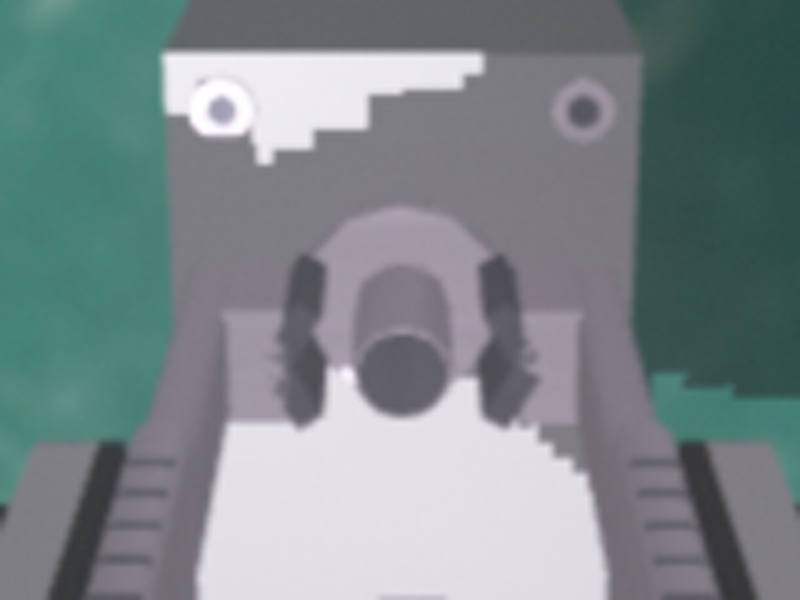

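The head sits centred between the jaws: head at (402,373), jaw centre at (403,366). Squeezing now.

Request:
move_arm:
  increments: "0 0.05 0 0 0.45;0 0.05 0 0 0.4;0 0.05 0 0 0.3;0 0.05 0 0 0.2;0 0.05 0 0 0.2;0 0.05 0 0 0.2"
  grip_force: 20

```text
time: 8.05
position: [0.5919, 0.0603, 0.0934]
tcp_rot: [3.141, -0.0, 1.555]
wrist_force: [-0.4, -0.1, 0.8]
gripper_width: 0.386
```

Request:
move_arm:
  increments: "0 0 -0.3 0 0.2;0 0 -0.6 0 0.2;0 0 -0.9 0 0.2;0 0 -1.4 0 0.2;0 0 -2 0 0.2;0 0 -3 0 0.2;0 0 -4 0 0.2;0 0 -5 0 0.2;0 0 -5 0 0.2;0 0 -5 0 0.2"

```text
time: 9.05
position: [0.5919, 0.0604, 0.1437]
tcp_rot: [3.141, -0.0, 1.555]
wrist_force: [-0.5, -0.2, -0.8]
gripper_width: 0.377
```

```bash
python3 - <<'E'
from h import *
s=bot.state();print(s['time'],s['position'],s['tcp_rot'],s['wrist_force'],s['gripper_width'])
i=bot.camera_info('wrist'); im=bot.read_camera('wrist')
np.save('w7.npy',i,allow_pickle=True);cv2.imwrite('pics/w7.png',im)
cv2.imwrite('pics/w7c.png',cv2.resize(im[180:330,220:420],None,fx=4,fy=4,interpolation=cv2.INTER_CUBIC))
E
```

```text
9.05 [0.59193754 0.06038014 0.14368199] [ 3.14092576e+00 -1.81949630e-04  1.55513597e+00] [-0.45976951 -0.21746659 -0.81727168] 0.37701535094490407
```

View pics/w7c.png

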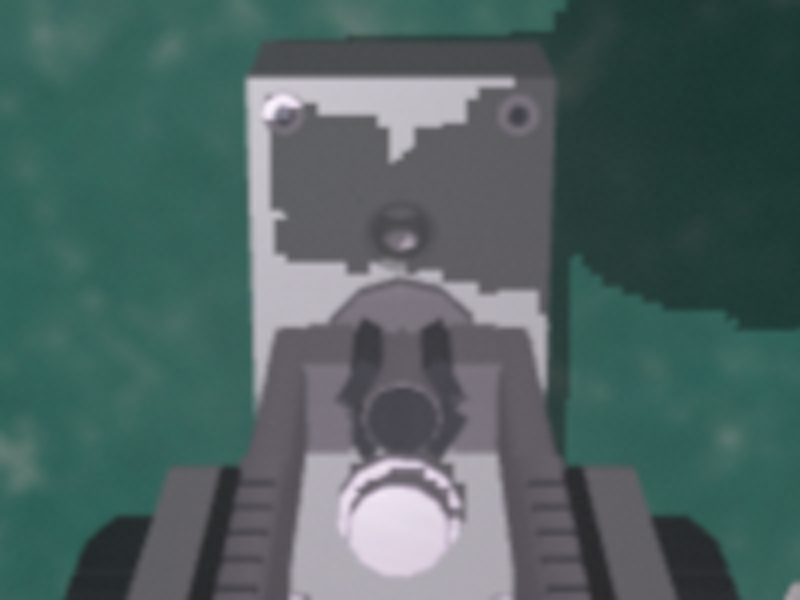

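Request:
move_arm:
  increments: "3 0.3 0 0 0.2;6 0.5 0 0 0.2;9 0.7 0 0 0.2;12 0.9 0 0 0.2;15 1.1 0 0 0.2;17 1.3 0 0 0.2;18 1.3 0 0 0.2;18 1.3 0 0 0.2;18 1.3 0 0 0.2;18 1.3 0 0 0.2"

```text
time: 10.1
position: [0.608, 0.2376, 0.1433]
tcp_rot: [3.142, 0.001, 1.552]
wrist_force: [-0.4, -0.1, -1.4]
gripper_width: 0.377
```

```bash
python3 - <<'E'
from h import *
s=bot.state();print(s['time'],s['position'],s['tcp_rot'],s['wrist_force'],s['gripper_width'])
i=bot.camera_info('wrist'); im=bot.read_camera('wrist')
np.save('w8.npy',i,allow_pickle=True);cv2.imwrite('pics/w8.png',im)
cv2.imwrite('pics/w8c.png',cv2.resize(im[180:330,220:420],None,fx=4,fy=4,interpolation=cv2.INTER_CUBIC))
E
```

```text
10.1 [0.60797647 0.23762079 0.14326509] [3.14159042e+00 1.45592138e-03 1.55243892e+00] [-0.40632304 -0.14294769 -1.4139218 ] 0.3768772370112299
```

View pics/w8c.png

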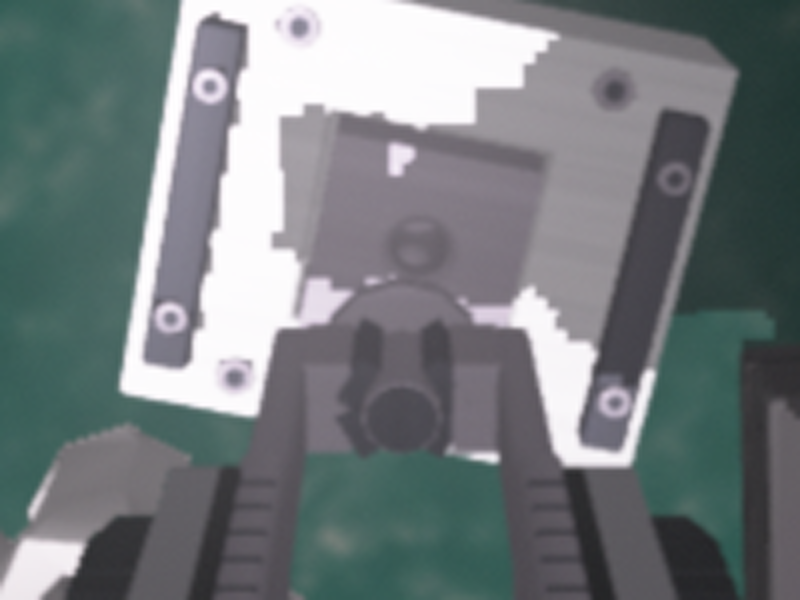

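```bash
python3 - <<'E'
from h import *
def f(k,u,v,z):
    i=np.load(f'w{k}.npy',allow_pickle=True).item(); return back(i,(u/4+220-.4,v/4+180-.4),z)[:2]
a=f(7,400,232,.032);b=f(8,420,246,.038);t=np.array([.59194,.06038])
print('rack hole',a,'socket',b,'target TCP',b+t-a)
for k in(7,8): print('head',f(k,403,419,.1035),'flange front',f(k,402,282,.082))
E
```

```text
rack hole [0.59047924 0.05881105] socket [0.60687832 0.23921093] target TCP [0.60833908 0.24077988]
head [0.59206996 0.05928538] flange front [0.58170638 0.05931266]
head [0.607907   0.23651664] flange front [0.59756981 0.23653667]
```

Request:
move_arm:
  increments: "0.3 0.02 0 0 0.2;0.3 0.02 0.6 0 0.2;0.3 0.02 1.2 0 0.2;0.3 0.02 1.8 0 0.2;0.3 0.02 1.8 0 0.2;0.3 0.02 1.8 0 0.2;0.3 0.02 1.8 0 0.2"

```text
time: 10.85
position: [0.6081, 0.2431, 0.1255]
tcp_rot: [3.141, -0.0, 1.555]
wrist_force: [0.2, 0.2, -1.8]
gripper_width: 0.381
```

Request:
move_arm:
  increments: "-0.24 0 0 0 0.2;-0.24 0 0 0 0.2;-0.24 0 0.2 0 0.2;-0.24 0 0.4 0 0.2;-0.24 0 0.4 0 0.2"

```text
time: 11.35
position: [0.6075, 0.2406, 0.1209]
tcp_rot: [-3.141, 0.0, 1.555]
wrist_force: [0.8, 0.7, -2.2]
gripper_width: 0.38
```

```bash
python3 - <<'E'
from h import *
s=bot.state();print(s['time'],s['position'],s['tcp_rot'],s['wrist_force'],s['gripper_width'])
i=bot.camera_info('wrist'); im=bot.read_camera('wrist')
np.save('w9.npy',i,allow_pickle=True)
cv2.imwrite('pics/w9c.png',cv2.resize(im[180:330,220:420],None,fx=4,fy=4,interpolation=cv2.INTER_CUBIC))
E
```

```text
11.35 [0.60752364 0.24061844 0.12087234] [-3.14094585e+00  2.62543713e-04  1.55516029e+00] [ 0.84129113  0.65906124 -2.2230041 ] 0.3798520637262163
```

Request:
move_arm:
  increments: "0 0.04 0.15 0 0.2;0 0.04 0.3 0 0.2;0 0.04 0.45 0 0.2;0 0.04 0.6 0 0.2;0 0.04 0.6 0 0.2"

```text
time: 11.9
position: [0.608, 0.2406, 0.115]
tcp_rot: [-3.141, 0.0, 1.555]
wrist_force: [0.3, -0.3, -1.5]
gripper_width: 0.384
```

Request:
move_arm:
  increments: "0 0 0.15 0 0.2;0 0 0.3 0 0.2;0 0 0.45 0 0.2;0 0 0.6 0 0.2;0 0 0.6 0 0.2"

```text
time: 12.4
position: [0.6081, 0.2406, 0.109]
tcp_rot: [-3.141, 0.0, 1.555]
wrist_force: [-0.3, -0.9, -2.1]
gripper_width: 0.381
```

Request:
move_arm:
  increments: "0 0 0.15 0 0.2;0 0 0.3 0 0.2;0 0 0.45 0 0.2;0 0 0.6 0 0.2;0 0 0.6 0 0.2"

```text
time: 12.9
position: [0.6081, 0.2409, 0.1032]
tcp_rot: [-3.141, -0.0, 1.555]
wrist_force: [-1.8, 0.8, 1.1]
gripper_width: 0.381
```

Request:
move_arm:
  increments: "0 0 0.1 0 0.2;0 0 0.2 0 0.2;0 0 0.3 0 0.2;0 0 0.3 0 0.2"

```text
time: 13.3
position: [0.6082, 0.2408, 0.1003]
tcp_rot: [3.142, -0.0, 1.555]
wrist_force: [-1.3, 1.2, 2.4]
gripper_width: 0.379
```

Request:
move_arm:
  increments: "0 0 0.1 0 0.2;0 0 0.2 0 0.2;0 0 0.3 0 0.2;0 0 0.3 0 0.2"

```text
time: 13.7
position: [0.6082, 0.2408, 0.0971]
tcp_rot: [3.142, -0.0, 1.555]
wrist_force: [-1.4, 1.7, 1.7]
gripper_width: 0.379
```

Request:
move_arm:
  increments: "0 0 0.1 0 0.2;0 0 0.2 0 0.2;0 0 0.2 0 0.2"

```text
time: 14.0
position: [0.6082, 0.2406, 0.0951]
tcp_rot: [-3.141, 0.0, 1.555]
wrist_force: [-2.2, 1.1, 1.8]
gripper_width: 0.386
```

Request:
move_arm:
  increments: "0 0 0.1 0 0.2;0 0 0.2 0 0.2;0 0 0.2 0 0.2"

```text
time: 14.3
position: [0.6081, 0.2406, 0.0931]
tcp_rot: [-3.141, 0.0, 1.555]
wrist_force: [-1.7, 1.1, 2.1]
gripper_width: 0.381
```

Request:
move_arm:
  increments: "0 0 0.1 0 0.2;0 0 0.2 0 0.2;0 0 0.2 0 0.2"

```text
time: 14.6
position: [0.6084, 0.2406, 0.0926]
tcp_rot: [3.142, -0.0, 1.555]
wrist_force: [-5.5, -0.0, 12.8]
gripper_width: 0.381
```

Request:
move_arm:
  increments: "0 0 0.1 0 0.2;0 0 0.2 0 0.2;0 0 0.2 0 0.2"

```text
time: 14.9
position: [0.6086, 0.2407, 0.0914]
tcp_rot: [3.141, -0.0, 1.555]
wrist_force: [-6.4, -0.9, 17.6]
gripper_width: 0.379
```

View image.

```bash
python3 - <<'E'
from h import *
s=bot.state();print(s['time'],s['position'],s['wrist_force'],s['torque'],s['gripper_width'])
i=bot.camera_info('wrist'); im=bot.read_camera('wrist')
np.save('w10.npy',i,allow_pickle=True);cv2.imwrite('pics/w10.png',im)
sc=bot.read_camera('scene');cv2.imwrite('pics/s10.png',sc)
c=proj(bot.camera_info('scene'),[.607,.239,.045])[0].astype(int);print(c)
a=cv2.resize(im[190:340,240:400],(640,600),interpolation=cv2.INTER_CUBIC)
np.save('x.npy',c)
b=cv2.resize(sc[c[1]-35:c[1]+25,c[0]-20:c[0]+20][:, :],(160*1,240),interpolation=cv2.INTER_CUBIC)
o=np.zeros((600,800,3),np.uint8);o[:,:640]=a;o[:240,640:]=b;cv2.imwrite('pics/w10c.png',o)
E
```

```text
14.9 [0.60856947 0.24066662 0.09137294] [-6.35017106 -0.91630754 17.60914794] [-0.23592905  1.91662603  0.01717153] 0.3793945298263864
[261 262]
```

View pics/w10c.png

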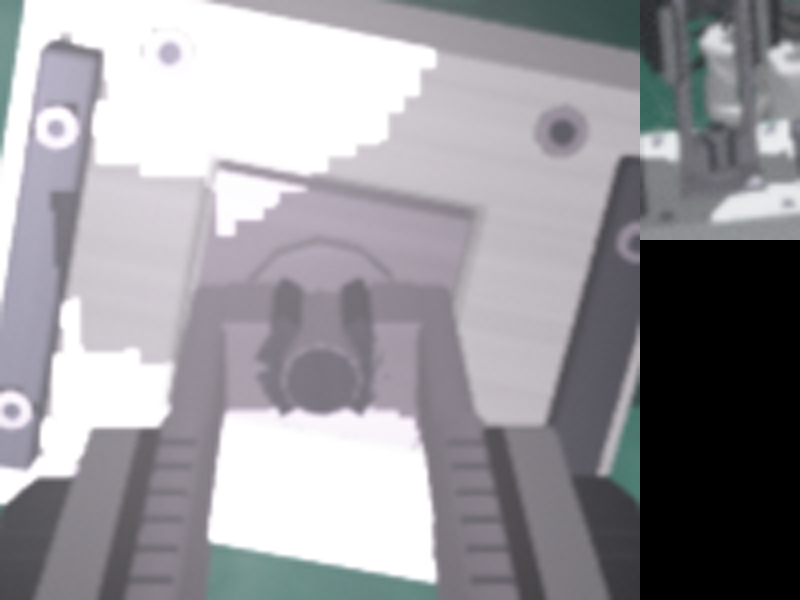

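Request:
move_arm:
  increments: "0 0 0 0 0.2;0 0 0 0 0.2;0 0 0 0 0.2"

```text
time: 15.3
position: [0.6085, 0.2407, 0.0914]
tcp_rot: [3.141, -0.0, 1.555]
wrist_force: [-7.8, -0.1, 16.4]
gripper_width: 0.378
```

```bash
python3 - <<'E'
from h import *
s=bot.state();print(s['time'],s['position'],s['tcp_rot'],s['wrist_force'],s['torque'])
# consistency: fixture screws & bush corners
w8=np.load('w8.npy',allow_pickle=True).item();w=np.load('w10.npy',allow_pickle=True).item()
f8=lambda u,v,z: back(w8,(u/4+220-.4,v/4+180-.4),z)
f10=lambda u,v,z: back(w,(u/4+240-.4,v/4+190-.4),z)
print('screws w8',f8(300,27,.03)[:2],f8(613,90,.03)[:2],'w10',f10(170,53,.03)[:2],f10(562,130,.03)[:2])
A=f8(300,27,.03)[:2]+f8(613,90,.03)[:2]; B=f10(170,53,.03)[:2]+f10(562,130,.03)[:2]
for zb in(.026,.028,.030,.032): print(zb,'bush corner rel w10',(f10(212,172,zb)[:2]-B/2).round(4),(f10(472,218,zb)[:2]-B/2).round(4))
print('w8 bush rel',(f8(334,137,.038)[:2]-A/2).round(4),(f8(545,175,.038)[:2]-A/2).round(4),(f8(338,115,.038)[:2]-A/2).round(4))
for z in(.028,.030,.032,.034): print(z,'flange front top edge',f10(321,240,z+.004)[:2],'head c',f10(322,380,z+.022)[:2])
E
```

```text
15.3 [0.60854269 0.24065687 0.09137391] [ 3.14125548e+00 -3.87615364e-04  1.55488958e+00] [-7.79268442 -0.07708421 16.43193504] [-0.21533232  1.91553309 -0.03803629]
screws w8 [0.57196616 0.22042666] [0.58323685 0.27117041] w10 [0.5719652  0.22039598] [0.58309373 0.27143034]
0.026 bush corner rel w10 [ 0.0118 -0.021 ] [0.0189 0.0142]
0.028 bush corner rel w10 [ 0.0112 -0.0209] [0.0183 0.0141]
0.03 bush corner rel w10 [ 0.0106 -0.0207] [0.0176 0.0139]
0.032 bush corner rel w10 [ 0.01   -0.0205] [0.0169 0.0137]
w8 bush rel [ 0.0107 -0.0201] [0.0176 0.0137] [ 0.0071 -0.0193]
0.028 flange front top edge [0.59720365 0.23952904] head c [0.60934818 0.23947431]
0.03 flange front top edge [0.59650177 0.2395423 ] head c [0.60843717 0.23948955]
0.032 flange front top edge [0.5957999  0.23955557] head c [0.60752616 0.23950479]
0.034 flange front top edge [0.59509802 0.23956884] head c [0.60661515 0.23952003]
```

Request:
move_arm:
  increments: "0 -0.05 0 0 0.2;0 -0.1 0 0 0.2;0 -0.1 0 0 0.2;0 -0.1 0 0 0.2"

```text
time: 15.7
position: [0.6083, 0.2406, 0.0914]
tcp_rot: [3.14, -0.001, 1.555]
wrist_force: [-4.6, -1.4, 16.3]
gripper_width: 0.379
```

Request:
move_arm:
  increments: "0 -0.07 0.05 0 0.2;0 -0.07 0.05 0 0.2;0 -0.07 0.05 0 0.2"

```text
time: 16.0
position: [0.6082, 0.2407, 0.0914]
tcp_rot: [3.138, -0.001, 1.555]
wrist_force: [-4.8, -0.9, 17.8]
gripper_width: 0.381
```

Pressing further raises the force but the tool doesn't move, so this is the hard stop. I'll unload and open the tongs.

Request:
move_arm:
  increments: "0 0 -0.1 0 0.2;0 0 -0.2 0 0.2;0 0 -0.25 0 0.2;0 0 -0.25 0 0.2"

```text
time: 16.4
position: [0.6076, 0.2406, 0.0916]
tcp_rot: [3.139, -0.0, 1.555]
wrist_force: [1.9, 0.2, 3.1]
gripper_width: 0.382
```

Request:
move_arm:
  increments: "0 0 -0.2 0 0.2;0 0 -0.4 0 0.2;0 0 -0.6 0 0.2;0 0 -0.6 0 0.2;0 0 -0.6 0 0.2"

```text
time: 16.9
position: [0.6072, 0.2406, 0.0975]
tcp_rot: [3.14, -0.0, 1.555]
wrist_force: [4.2, 0.6, 0.1]
gripper_width: 0.378
```

Request:
move_arm:
  increments: "0 0.05 0 0 0.25;0 0.05 0 0 0.4;0 0.05 0 0 0.45;0 0.05 0 0 0.5;0 0.05 0 0 0.515;0 0.05 0 0 0.515;0 0.05 0 0 0.515"

```text
time: 17.6
position: [0.6066, 0.2406, 0.097]
tcp_rot: [-3.141, 0.0, 1.555]
wrist_force: [-0.9, 0.5, -0.2]
gripper_width: 0.516
```

```bash
python3 - <<'E'
from h import *
s=bot.state();print(s['time'],s['position'],s['tcp_rot'],s['wrist_force'],s['torque'],s['gripper_width'])
E
```

```text
17.6 [0.6066191  0.24058348 0.0970388 ] [-3.14072729e+00  3.23076754e-04  1.55513233e+00] [-0.93467761  0.50613198 -0.18389187] [ 0.01463291  0.00651444 -0.05415043] 0.5163803778104615
```

Request:
move_arm:
  increments: "0 0 -0.3 0 0.515;0 0 -0.6 0 0.515;0 0 -1.2 0 0.515;0 0 -2 0 0.515;0 0 -3 0 0.515;0 0 -4 0 0.515;0 0 -5 0 0.515;0 0 -5 0 0.515;0 0 -5 0 0.515"

```text
time: 18.5
position: [0.6071, 0.2408, 0.1476]
tcp_rot: [3.141, -0.0, 1.555]
wrist_force: [-0.8, 0.4, -1.4]
gripper_width: 0.521
```

```bash
python3 - <<'E'
from h import *
s=bot.state();print(s['time'],s['position'],s['wrist_force'],s['gripper_width'])
i=bot.camera_info('wrist'); im=bot.read_camera('wrist')
np.save('w11.npy',i,allow_pickle=True);cv2.imwrite('pics/w11.png',im)
print(find('wrist','pin',i),find('wrist','tongs',i))
g=cv2.cvtColor(im,cv2.COLOR_BGR2GRAY)
for z in(.036,.038,.040,.042):
    print(z,'proj flange top centre/head top',(proj(i,[[.6069,.2392,z+.004],[.6069,.2392,z+.022],[.5959,.2392,z+.004]])).round(1).tolist())
cv2.imwrite('pics/w11c.png',cv2.resize(im[180:330,220:420],None,fx=4,fy=4,interpolation=cv2.INTER_CUBIC))
E
```

```text
18.5 [0.60712456 0.24076093 0.14760888] [-0.80976056  0.42345332 -1.39195745] 0.5214007212820572
[(0.96, array([0.602 , 0.2401, 0.045 ]))] [(0.94, array([0.6027, 0.2404, 0.1859]))]
0.036 proj flange top centre/head top [[319.6, 241.3], [319.6, 250.4], [319.3, 225.2]]
0.038 proj flange top centre/head top [[319.6, 242.2], [319.6, 251.4], [319.3, 226.0]]
0.04 proj flange top centre/head top [[319.6, 243.2], [319.5, 252.6], [319.3, 226.9]]
0.042 proj flange top centre/head top [[319.6, 244.2], [319.5, 253.7], [319.3, 227.8]]
```

View pics/w11c.png

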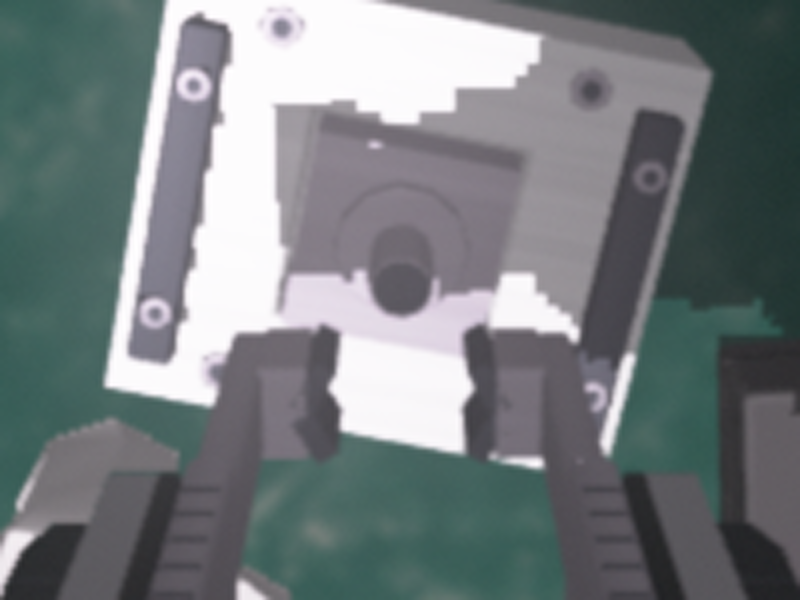

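```bash
python3 - <<'E'
from h import *
for n,z,x,y,r in[('w11',.038,.6069,.2392,(208,262)),('w6',.032,.5905,.0592,(240,300)),('w5',.032,.5905,.0592,(230,280))]:
    i=np.load(n+'.npy',allow_pickle=True).item();im=cv2.imread(f'pics/{n}.png',0).astype(float)
    for zz in (z,z+.002): print(n,zz,proj(i,[[x-.011,y,zz],[x-.011,y,zz+.004],[x-.005,y,zz+.004],[x-.005,y,zz+.022],[x+.005,y,zz+.022]]).round(1)[:,1],proj(i,[x,y,zz+.022])[0,0].round(1))
    c=int(round(proj(i,[x,y,z+.01])[0,0])); print(r[0],im[r[0]:r[1],c-1:c+2].mean(1).astype(int).tolist())
E
```

```text
w11 0.038 [224.4 226.  234.9 243.7 259.1] 319.6
w11 0.04 [225.2 226.9 235.8 244.7 260.3] 319.5
208 [251, 250, 236, 152, 118, 111, 110, 110, 116, 126, 130, 131, 131, 132, 132, 133, 130, 122, 119, 129, 131, 129, 128, 128, 128, 127, 127, 124, 115, 109, 108, 108, 107, 108, 107, 108, 110, 108, 94, 91, 90, 91, 90, 89, 90, 90, 90, 88, 89, 92, 123, 181, 217, 221]
w6 0.032 [247.9 250.4 261.  274.3 292.9] 320.4
w6 0.034 [249.1 251.6 262.4 275.9 294.7] 320.4
240 [124, 125, 124, 124, 124, 125, 124, 124, 124, 124, 128, 145, 162, 162, 160, 158, 156, 156, 156, 156, 156, 156, 149, 130, 125, 125, 124, 125, 126, 125, 125, 125, 125, 125, 127, 139, 141, 100, 94, 95, 94, 95, 95, 96, 95, 96, 95, 96, 96, 96, 96, 97, 113, 170, 221, 225, 225, 225, 224, 224]
w5 0.032 [234.  236.  245.8 256.4 273.4] 322.7
w5 0.034 [235.  237.1 246.9 257.7 274.8] 322.7
230 [108, 108, 108, 108, 108, 109, 116, 132, 141, 140, 137, 136, 136, 136, 136, 136, 133, 123, 110, 108, 108, 108, 108, 108, 108, 109, 109, 114, 112, 86, 81, 82, 81, 82, 82, 82, 83, 83, 82, 83, 83, 83, 91, 136, 190, 203, 204, 204, 204, 203]
```

Request:
move_arm:
  increments: "0 0 -1 0 0.515;-2.5 -2.8 -1 0 0.515;-5 -5.6 -1 0 0.515;-7.5 -8.4 -1 0 0.515;-10 -11.2 -1 0 0.515;-12 -13.6 -1 0 0.515;-12.3 -14 -1 0 0.515;-12.3 -14 -1 0 0.515;-12.3 -14 -1 0 0.515;-12.3 -14 -1 0 0.515"

```text
time: 19.65
position: [0.4663, 0.1209, 0.1576]
tcp_rot: [3.14, -0.001, 1.556]
wrist_force: [-0.3, 0.2, -1.9]
gripper_width: 0.517
```

Request:
move_arm:
  increments: "0 0 0 0 0.515;0 0 0 0 0.515;0 0 0 0 0.515"

```text
time: 19.95
position: [0.4653, 0.1201, 0.1572]
tcp_rot: [-3.142, 0.0, 1.555]
wrist_force: [-0.3, -0.3, -1.0]
gripper_width: 0.52
```

```bash
python3 - <<'E'
from h import *
s=bot.state();print(s['time'],s['position'],s['tcp_rot'],s['wrist_force'],s['gripper_width'])
i=bot.camera_info('wrist'); im=bot.read_camera('wrist');cv2.imwrite('pics/w12.png',im);np.save('w12.npy',i,allow_pickle=True)
print(find('wrist','stand',i),find('wrist','tongs',i))
E
```

```text
19.95 [0.46526259 0.12006211 0.15718951] [-3.14152795e+00  8.38474536e-05  1.55527774e+00] [-0.31385233 -0.25054499 -0.95520219] 0.5202483437287317
[(0.7, array([0.4647, 0.1192, 0.0339]))] [(0.68, array([0.4615, 0.1204, 0.1964])), (0.3, array([0.6374, 0.3369, 0.0128]))]
```

Aligned with the stand. I'll lower in stages, watching the force.

Request:
move_arm:
  increments: "0.03 -0.05 2 0 0.515;0.03 -0.05 4 0 0.515;0.03 -0.05 6 0 0.515;0.03 -0.05 7 0 0.515;0.03 -0.05 7.8 0 0.515;0.03 -0.05 8.2 0 0.515;0.03 -0.05 8.2 0 0.515"

```text
time: 20.8
position: [0.4647, 0.1202, 0.0753]
tcp_rot: [-3.142, 0.0, 1.555]
wrist_force: [-0.4, 0.2, -0.8]
gripper_width: 0.517
```

Request:
move_arm:
  increments: "0 0 0.3 0 0.515;0 0 0.6 0 0.515;0 0 0.9 0 0.515;0 0 1.2 0 0.515;0 0 1.2 0 0.515"

```text
time: 21.3
position: [0.4644, 0.1201, 0.063]
tcp_rot: [-3.141, 0.0, 1.555]
wrist_force: [-0.3, -0.2, -1.4]
gripper_width: 0.516
```

Request:
move_arm:
  increments: "0 0 0.1 0 0.515;0 0 0.2 0 0.515;0 0 0.3 0 0.515;0 0 0.3 0 0.515"

```text
time: 21.7
position: [0.4647, 0.1202, 0.0604]
tcp_rot: [3.141, -0.0, 1.555]
wrist_force: [0.1, -0.9, -0.9]
gripper_width: 0.521
```

Request:
move_arm:
  increments: "0 0 0.1 0 0.515;0 0 0.15 0 0.515;0 0 0.15 0 0.515"

```text
time: 22.0
position: [0.4659, 0.1203, 0.0597]
tcp_rot: [3.139, -0.001, 1.555]
wrist_force: [-1.2, -1.5, 9.8]
gripper_width: 0.511
```

Floor contact. I'll release the tongs and withdraw.

Request:
move_arm:
  increments: "0 0 -0.05 0 0.515;0 0 -0.08 0 0.54;0 0 -0.08 0 0.6;0 0 -0.08 0 0.7;0 0 -0.08 0 1;0 0 -0.08 0 1;0 0 -0.08 0 1;0 0 -0.08 0 1"

```text
time: 22.8
position: [0.4646, 0.1202, 0.0596]
tcp_rot: [-3.142, 0.0, 1.555]
wrist_force: [0.9, -0.3, -0.4]
gripper_width: 1.001
```

Request:
move_arm:
  increments: "0 0 -2 0 1;0 0 -5 0 1;0 0 -9 0 1;0 0 -13 0 1;0 -2 -17 0 1;0 -4 -20 0 1;0 -5 -20 0 1;0 -5 -20 0 1;0 -5 -20 0 1;0 -5 -20 0 1"

```text
time: 23.8
position: [0.4146, 0.1207, 0.2585]
tcp_rot: [-3.14, 0.001, 1.555]
wrist_force: [1.0, -0.8, -0.0]
gripper_width: 1.002
```

```bash
python3 - <<'E'
from h import *
s=bot.state();print(s['time'],s['position'],s['wrist_force'],s['gripper_width'])
i=bot.camera_info('wrist'); im=bot.read_camera('wrist');cv2.imwrite('pics/w13.png',im)
for t in ['tongs','stand','pin','button_pin','fixture']: print(t,find('wrist',t,i))
bot.read_camera('top')
for t in ['tongs','stand','pin','coupling','adapter']: print(t,find('top',t))
c=lambda p: proj(i,p)[0].round(0)
print(c([.4643,.1395,.106]),c([.4643,.099,.106]),c([.6069,.2392,.060]))
cv2.imwrite('pics/w13c.png',cv2.resize(im[150:390,180:500],None,fx=2.5,fy=2.5,interpolation=cv2.INTER_CUBIC))
E
```

```text
23.8 [0.4146324  0.1206907  0.25853084] [ 1.0424149  -0.80878393 -0.04958376] 1.0017494378196223
tongs [(0.63, array([0.4605, 0.1189, 0.0988]))]
stand [(0.92, array([0.4568, 0.1182, 0.0336]))]
pin []
button_pin [(0.86, array([0.6354, 0.0604, 0.0421]))]
fixture [(0.63, array([0.5951, 0.2186, 0.0311]))]
tongs []
stand []
pin [(0.47, array([0.6039, 0.2371, 0.0446]))]
coupling [(0.57, array([ 0.504 , -0.0224,  0.0439]))]
adapter [(0.73, array([ 0.5918, -0.0856,  0.0281]))]
[346. 283.] [296. 283.] [439. 390.]
```

```bash
python3 -c "
from station import bot
print(bot.finish_job())"
```

```text
the job is handed in; nothing more can be done
None
```

The tall-headed pin is in the fixture's socket and let go, the tongs are back in their stand, and the job was handed in at about 24 s of the 64 s allowed. The hand-in gives no verdict.

- **Drawing the pin:** I took the tongs from the stand and squeezed the pin's head at the 20 N setting. The pin came out of the rack clip without any sign of slipping.
- **Seating the pin:** I pressed it in until the bush bottomed and a hard stop was felt. The wrist read at most about 18 N, roughly 19 N corrected for the tongs' weight. Another 0.5 mm of commanded travel raised the force but gave no movement. I then let the bush rise with the pin and opened the jaws.
- **Side load:** there was up to about 8 N sideways on the wrist while pressing, about 5 N after I shifted the tool slightly. It was gone after release.
- **Pin check:** after release, the wrist image put the flange and head where they belong at bush height (38 mm). That is good to about 1 mm, so the 1.5 mm seating limit is supported by the image and the hard stop, not measured exactly.
- **Tongs check:** they touched the pocket floor at the same height they were taken from. After I withdrew, the network found them within about 4 mm of their first position and at the same height, which fits upright.
- **Bystanders:** the button pin, coupling and near adapter read within about 3 mm of before. I did not re-check the far adapter.
- **Checks that failed:** the last close-up could not be viewed because the 12-picture limit was reached. In the last views the network did not find the pin from the wrist camera, or the tongs and stand from the top camera. Each was found from the other camera at the expected place.

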